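# Move a battery pack from the charger to the tester

## Robot

A 7-joint arm with a two-finger parallel gripper is mounted at the origin on a cart in front of the work surface, level with it; the furniture and walls round the work are solid. World frame = base frame: x ahead of the robot, y to its left, z up, the work surface at z = 0. Lengths are in m, angles in rad, forces in N, time in s.
With the tool pointing down it reaches from about 0.4 to 0.85 m from the base axis. Payload 4.4 kg.
Tool frame: the origin (TCP) lies on the centre line of the jaws, within the pads' length; the fingertips stand 8 mm ahead of it and the grasp point (between the pads) lies 11 mm behind it; z points along the fingers, y is the line along which they close (so a half turn about z gives the same grasp; the last joint's range is limited). The gripper opens to 94 mm and grips with 3 to 60 N. Pads are 16 mm wide; open, the fingers measure 119 mm over their backs; the gripper's body (75 mm by 177 mm) begins 78 mm behind the grasp point.
Start: joints at [1.248, 0.628, 0.038, 1.517, -0.027, 0.996, -0.02], TCP at [0.165, -0.629, 0.213] pointing down, gripper open.
Joint ranges: [-3.06, 3.06], [-0.37, 2.12], [-1.25, 1.32], [0.18, 2.47], [-1.1, 4.24], [0.23, 1.98], [-2.94, 2.94]. Speed limits (rad/s): [2.57, 2.57, 3.14, 3.14, 3.14, 3.14, 3.14].

## Interface

Orientations are given as a unit quaternion [x, y, z, w].
In Python, from bench import bot, snapshot gives the robot as it stands.
- The arm moves only by the shell command python3 -m pendant FILE, which reads ROWS from the file FILE. ROWS is a JSON list that holds a single list of rows (three levels of brackets), with 1 to 8 rows, each of 5 numbers: dx, dy, dz in a scale on which 1.0 is 0.6 m, then a turn about the tool's z in a scale on which 1.0 is 60 degrees, then the finger opening in m; each row is the pose to reach, as a shift and turn from the pose commanded when the command began, along the tool's axes at that moment; what a row does not reach only later rows make up. A row lasts 1/8 s, in which the tool goes at most 0.0625 m and 0.188 rad, less where a joint would pass 70% of its speed; a pose out of reach is approached as far as the arm can. The fingers move at their own pace and stop on an object; the grip force is fixed at half the most. Time passes only in rows, so rows that do not move let the fingers close. It prints the time, the measured TCP pose, the force, the opening and the grip force at its end. No shift or turn number may pass 1 either way. Input that does not fit is refused with a message, and nothing moves.
- bot.state(): the state, without advancing time (a new reading comes with each control period).
- snapshot(name): name is "scene" or "top" or "wrist"; returns a dict with "frame" (400x640x3 uint8, blue, green, red), "depth" (400x640 float32, m along the optical axis (not along the pixel's ray), 0 where there is no reading), "K" (3x3 intrinsics, pixels), "R" (3x3) and "t" (3): a world point X has camera coordinates R X + t. Camera axes: x right, y down, z forward; pixel columns grow to the right and rows downward; lengths in m; the calibration is good to about 2 mm. A picture is of the moment at which its call begins.
- bot.sign_off(): hands the job in; it is judged then, once.
The state is a dict: "time": time; "qpos": joint angles; "qvel": joint speeds; "tau": joint torques, N m; "position": TCP position; "tcp_rot": TCP orientation; "wrist_force": force on the tool from outside, world axes, zero at the start; "moment": the same for the moment, N m; "gripper_width": finger opening in m; "finger_force": force on a finger pad.
Only numpy, scipy, OpenCV 4.12 (cv2) and the standard library are available. Lean on these libraries where they do the work, as an engineer would, in place of code of your own. Each camera call takes 0.05 s, during which the arm holds its last target. There are 200 camera calls.

## Task

The battery pack is charged. Press the yellow catch button of the black charging dock so that the pack springs loose, draw it out of its rails, and slide it gently into the rails of the grey tester dock until its catch clicks and holds it fully home. Never pull against a catch or ram the pack, and leave the other things on the bench alone.

Things in the scene. Friction and masses are not known exactly. Their poses are not given: they have to be found in the camera images.
- pack: Battery pack, orange body, black foot, white arrow on top, about 180 g. Origin: centre of its underside; x points to the leading end (goes in first, where the arrow points), z up. Body 72 long (x) x 46 wide (y), 16 to 54 mm above the underside: grip it across these 46 mm from above. Neck 70 x 39 mm from 7 to 17 mm. Foot 70 x 54 x 7 mm, its flanges run under the rails.
- charger_dock: Black slideway fixed to the bench, holding the pack at the start. Origin: on the bench, on the centre line, 50 mm in from the mouth; x = direction of insertion, z up. Floor 12 mm above the bench, 90 mm wide, x = -150 to +70 mm; open apron from -150 to -67 mm. Latched, the pack's origin is on the floor at x = -2 mm, y = 0, axes parallel. It can be lifted out when its origin is at x < -90 mm.
- charger_mouth (a point): Centre of the charger's rail mouth, at floor height, x = -50 mm in its dock. Aluminium rails, both docks, x = -50 to +25 mm: side walls 58 mm apart, lips 44 mm apart, lips' underside 8.5 mm and top 13.5 mm above the floor. Flared guides from x = -67 to -50 mm, 71 mm apart at their outer ends. Behind is the end stop, 38 mm high.
- tester_dock: Grey slideway with a console 62 mm high behind it, fixed to the bench; same sizes, origin and axes as the charger's. Load it: pack flat on the apron, origin at about x = -108 mm, pointing along x; slide along x. Its end stop, ejector, catch, blue button and console are one unit, clamped up to 12 mm nearer or farther along x than nominal; this is not measured, so home must be felt.
- tester_mouth (a point): Centre of the tester's rail mouth, at floor height, x = -50 mm in its dock. Sliding in (pack origin in the dock's x, all +-12 mm): -50 to -29 mm, the foot rides over the catch's ramp, up to 5 N; from -14 mm it pushes the ejector, 3 to 7 N; at -2 mm the catch springs up into the pocket; at +1 mm the end stop. Let go, the pack is held between ejector and catch. Stop at 10 N; 30 N is ramming.
- charger_button (a point): Centre of the top of the charger's yellow catch button, 22 mm across, 32 mm above the bench, 76 mm to the left (+y) of the pack's centre line. It travels 7 mm straight down and stands 8 mm proud of its housing; the catch lets go at about 5 mm. Takes up to 7 N. The pack then springs about 12 mm towards the open end (-x) and stays there.
- charger_catch (a joint): Travel of the charger's catch and button, m: 0 up (latching), 0.007 fully down.
- charger_ejector (a joint): Travel of the charger's sprung ejector pin, m: 0 out, 0.012 with the pack latched, 0.015 with the pack on the end stop.
- tester_catch (a joint): Travel of the tester's catch and button, m: 0 up (latching, or no pack), about 0.003 to 0.005 while the foot rides over it.
- tester_ejector (a joint): Travel of the tester's sprung ejector pin, m: 0 out (no pack), 0.012 with the pack latched, 0.015 with the pack on the end stop.
- spool: Bystander: white spool of solder, 62 mm across, 45 mm high. Origin: centre of its underside.
- fuse_box: Bystander: red and white tin, 52 x 82 x 27 mm. Origin: centre of its underside.
- blue_tape: Bystander: roll of blue tape, 72 mm across, 19 mm high. Origin: centre of its underside.

How it is judged:
By the outcome, as a careful person would: the job done as asked, in the order asked, and still so for the second after the job is handed in, with the robot touching nothing.
It also fails if it takes over 64 s, if anything falls off the work surface, if the arm or the gripper's body presses on something with over 40 N, if the wrist force passes 120 N, or if a joint passes its speed limit or range.

## Working session

There is one attempt and no reset: what is moved stays moved. The work goes in short steps, Python scripts to look and compute and a shell command to move; the robot and the scene stay as the last step left them, time stands still between calls to the robot, and variables do not carry over. Pictures are saved under pics/ and viewed, at most 10 in all, crops included, and the job is handed in when it is done.

```bash
mkdir -p pics
python3 - <<'E'
from bench import bot, snapshot
import cv2,pickle
d={n:snapshot(n) for n in("scene","top")}
pickle.dump(d,open('s0.pkl','wb'))
for n in d: cv2.imwrite(f'pics/{n}0.png',d[n]['frame']); print(n,d[n]['K'].tolist(),d[n]['R'].round(3).tolist(),d[n]['t'])
s=bot.state();print(s['position'],s['tcp_rot'],s['time'])
E
```

```text
scene [[408.97419098356727, 0.0, 316.44473480554785], [0.0, 408.97419098356727, 200.89620718138283], [0.0, 0.0, 1.0]] [[-0.695, -0.719, -0.007], [-0.295, 0.294, -0.909], [0.656, -0.63, -0.416]] [0.39359038 0.2435493  0.82560733]
top [[406.53481349773784, 0.0, 316.3773523794123], [0.0, 406.53481349773784, 202.30351967457702], [0.0, 0.0, 1.0]] [[0.004, -1.0, -0.016], [-0.996, -0.002, -0.084], [0.084, 0.017, -0.996]] [-0.02649089  0.57369678  1.16281516]
[ 0.1649638  -0.62815769  0.21270163] [ 9.91768225e-01  1.28043564e-01 -1.23866437e-04 -7.86878252e-04] 0.1
```

View pics/top0.png

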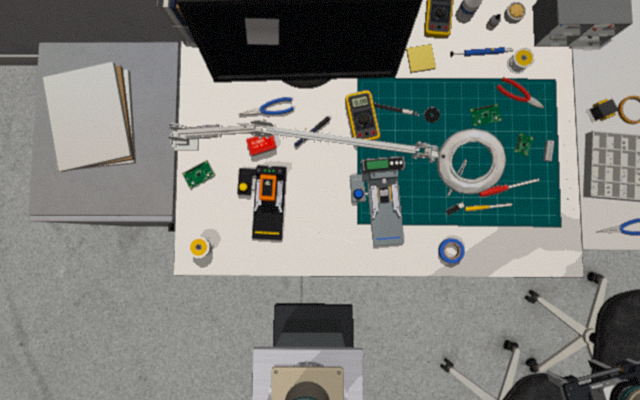

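View pics/scene0.png

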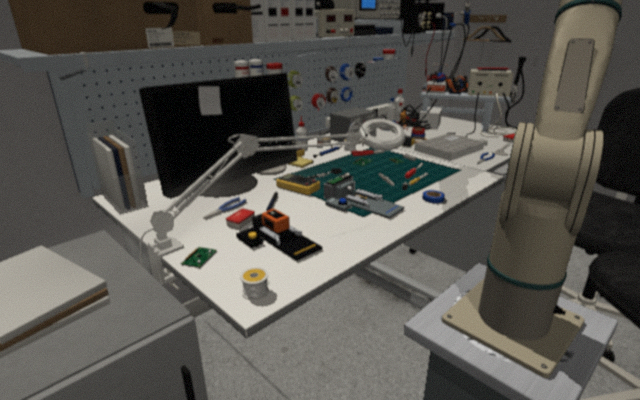

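The top view shows the charger with the orange pack at about (268,187) and its yellow button at (243,187). The tester is at about (383,205) with its blue button at (358,194). The lamp arm passes behind both docks, rows 125–155. Next I'll zoom in and measure.

```bash
cat > h.py <<'E'
import numpy as np
def world(s,z=None):
    "per-pixel world points from depth, or on plane z"
    K,R,t=s['K'],s['R'],s['t']; h,w=s['depth'].shape
    u,v=np.meshgrid(np.arange(w),np.arange(h))
    r=np.stack([(u-K[0,2])/K[0,0],(v-K[1,2])/K[1,1],np.ones((h,w))],-1)
    if z is None: return (r*s['depth'][...,None]-t)@R
    c=-t@R; d=r@R
    return c+d*((z-c[2])/d[...,2])[...,None]
E
python3 - <<'E'
import pickle,cv2,numpy as np
from h import *
d=pickle.load(open('s0.pkl','rb'));s=d['top'];W=world(s);f=s['frame']
im=cv2.resize(f[120:260,225:425],None,fx=4,fy=4,interpolation=cv2.INTER_CUBIC);cv2.imwrite('pics/c0.png',im)
hsv=cv2.cvtColor(f,cv2.COLOR_BGR2HSV)
def rep(n,lo,hi,box,zr):
    m=cv2.inRange(hsv,lo,hi)>0;b=np.zeros_like(m);b[box[1]:box[3],box[0]:box[2]]=1;m&=b
    m&=(W[...,2]>zr[0])&(W[...,2]<zr[1])
    v,u=np.nonzero(m);P=W[m]
    print(n,m.sum(),u.mean().round(1),v.mean().round(1),np.median(P,0).round(4),P.min(0).round(3),P.max(0).round(3))
    if m.sum()>3: print(cv2.minAreaRect(P[:,:2].astype(np.float32)))
rep('pack',(5,120,80),(20,255,255),(250,160,290,215),(0.03,.1))
rep('ybtn',(20,120,80),(35,255,255),(230,170,256,205),(0.01,.06))
rep('ystripe',(18,100,60),(35,255,255),(245,222,290,245),(0,.03))
rep('bbtn',(95,120,60),(125,255,255),(345,180,372,205),(0.01,.06))
rep('bstripe',(95,100,60),(125,255,255),(365,225,410,250),(0,.03))
Z=(W[...,2]*1000).round().astype(int)
print('heights tester');print(Z[150:250:6,345:412:4])
print('heights charger');print(Z[120:245:6,232:296:4])
# lamp height
for u in (200,230,250,262,280,300,330,360,380,400,420): 
    c=W[115:165,u]; i=np.argmax(c[:,2]); print(u,i+115,c[i].round(3))
E
```

```text
pack 291 267.6 187.2 [0.6113 0.1118 0.0655] [0.577 0.09  0.04 ] [0.654 0.137 0.072]
((0.6152123808860779, 0.11387094855308533), (0.045749202370643616, 0.07711102813482285), 87.2108383178711)
ybtn 59 242.8 186.3 [0.62   0.1898 0.0301] [0.609 0.179 0.015] [0.633 0.203 0.038]
((0.6209177374839783, 0.19120121002197266), (0.024977879598736763, 0.023708146065473557), 4.581338882446289)
ystripe 94 266.8 232.4 [0.4868 0.1202 0.012 ] [0.481 0.085 0.007] [0.493 0.159 0.019]
((0.48575150966644287, 0.12179654091596603), (0.07459734380245209, 0.010947061702609062), 87.38272094726562)
bbtn 58 358.1 193.2 [ 0.6003 -0.1456  0.0307] [ 0.589 -0.158  0.022] [ 0.613 -0.134  0.036]
((0.6011996865272522, -0.14744292199611664), (0.02269359864294529, 0.02368760108947754), 45.45116424560547)
bstripe 43 387.6 237.9 [ 0.4708 -0.2341  0.0116] [ 0.468 -0.265  0.009] [ 0.474 -0.202  0.016]
((0.4712119996547699, -0.23362934589385986), (0.0053618778474628925, 0.06380091607570648), 4.944864749908447)
heights tester
[[  1  -1  -1   0   3   5   1   3   8   5   1   4 176 182 176 176 197]
 [  2   5   2  -2   2   4   4  
[... 2536 characters left out ...]
12    9   12   -2
     2    1]
 [   2    1   -1   -1    0    1   13   17    5   14   15   13    8    0
     0    2]
 [  -1    0    3    1    0   11   15   12   14   11   13   10   14   -5
    -4    0]
 [   4    1    2    1   -4   11   10   12   10   11   12   12   13    0
     2    2]
 [  -1   -1   -5   -4    1    2   -3    0   -2    0   -3    0   10   -3
    -1    0]]
200 129 [0.757 0.282 0.156]
230 127 [0.746 0.188 0.215]
250 124 [0.738 0.128 0.271]
262 126 [0.734 0.1   0.268]
280 132 [ 0.474 -0.044  1.206]
300 130 [ 0.474 -0.044  1.206]
330 135 [ 0.721 -0.061  0.233]
360 139 [ 0.714 -0.135  0.219]
380 164 [ 0.474 -0.044  1.206]
400 147 [ 0.697 -0.235  0.207]
420 146 [ 0.695 -0.28   0.227]
```

View pics/c0.png

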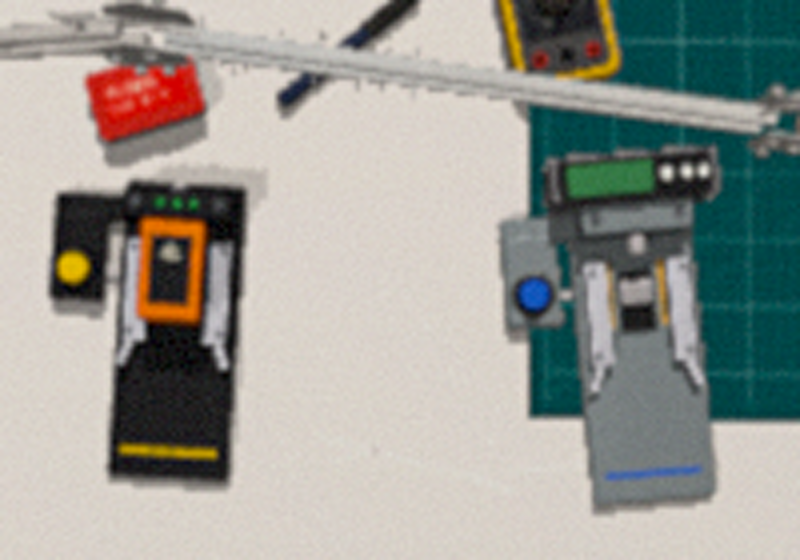

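Heights and poses are consistent: charger yaw is about -3° and tester yaw about +4.7°. The crop shows both mouths facing the robot. I'll go over the tester first and look with the wrist camera.

Units first: shifts go in shares of 0.6 m and turns go in shares of 60 degrees. So 0.4 m / 0.6 = 0.6667, 0.05 m / 0.6 = 0.0833, 0.174 rad / 1.0472 = 0.1662.

```bash
echo '[[[0.0833, -0.0583, -0.0167, 0.0477, 0.0], [0.1833, -0.125, -0.0333, 0.0955, 0.0], [0.2667, -0.1833, -0.05, 0.1623, 0.0], [0.35, -0.25, -0.0667, 0.1662, 0.0], [0.4333, -0.3083, -0.0667, 0.1662, 0], [0.5167, -0.3667, -0.0667, 0.1662, 0], [0.6, -0.425, -0.0667, 0.1662, 0], [0.6667, -0.475, -0.0667, 0.1662, 0]]]' > next.json && python3 -m pendant next.json
cat >> h.py <<'E'
from scipy.spatial.transform import Rotation
def delta(st,p,yaw):
    "tool-axis shift and turn to world point p, tool-x yaw"
    R=Rotation.from_quat(st['tcp_rot']).as_matrix()
    y0=np.arctan2(R[1,0],R[0,0])
    return (R.T@(np.array(p)-st['position'])).round(4), round(y0-yaw,4)
E
python3 - <<'E'
from bench import bot, snapshot
import cv2,pickle
from h import *
s=snapshot('wrist');pickle.dump(s,open('w1.pkl','wb'));cv2.imwrite('pics/w1.png',s['frame'])
st=bot.state();print(st['position'],-s['t']@s['R'],s['R'].round(3).tolist())
print('to button',delta(st,[0.621,0.191,0.06],-0.05))
E
```

```text
time: 1.1
position: [0.4808, -0.2494, 0.2533]
tcp_rot: [0.999, 0.042, -0.0, -0.0]
wrist_force: [1.2, -0.1, -0.1]
gripper_width: 0.0175
finger_force: 0.0
[ 0.48667452 -0.240611    0.2531767 ] [ 0.54698591 -0.24272551  0.42444211] [[0.085, -0.996, -0.0], [-0.97, -0.082, 0.231], [-0.23, -0.019, -0.973]]
to button (array([ 0.1736, -0.4159,  0.1963]), np.float64(0.1446))
```

View pics/w1.png

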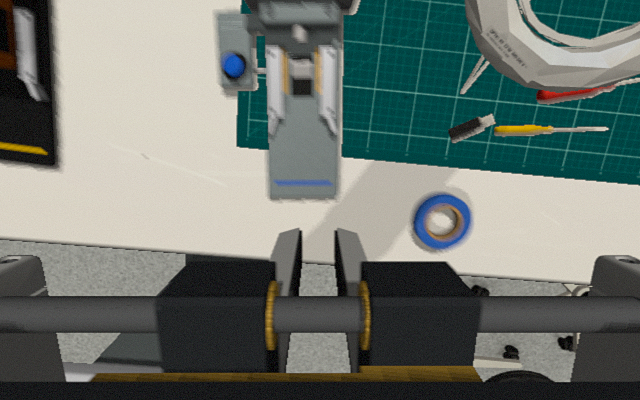

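The wrist view shows the tester: stripe at (303,183), floor edges at columns about 270 and 340, rails at 275 and 333. The charger is at the left edge. I'll fit the tester's axis from a still picture.

```bash
cat >> h.py <<'E'
def edges(s,rows,l,r,z,ch=2,win=9):
    "subpixel strongest gradient near columns l and r in each row -> world points on plane z"
    import cv2
    g=cv2.GaussianBlur(s['frame'],(3,3),0)[...,ch].astype(float)
    gx=np.abs(np.gradient(g,axis=1)); K,R,t=s['K'],s['R'],s['t']; c=-t@R; out=[]
    for v in rows:
        o=[]
        for u0 in (l,r):
            a=gx[v,u0-win:u0+win+1]; i=a.argmax(); j=slice(max(i-2,0),i+3)
            u=u0-win+(np.arange(len(a))[j]*a[j]).sum()/a[j].sum()
            d=np.array([(u-K[0,2])/K[0,0],(v-K[1,2])/K[1,1],1])@R
            o.append((c+d*((z-c[2])/d[2]))[:2])
        out.append(o)
    return np.array(out)
E
python3 - <<'E'
from bench import bot, snapshot
import cv2,pickle
from h import *
s=snapshot('wrist');pickle.dump(s,open('w2.pkl','wb'))
cv2.imwrite('pics/w2.png',cv2.resize(s['frame'][0:210,200:360],None,fx=3.7,fy=2.85,interpolation=cv2.INTER_CUBIC))
e=edges(s,range(130,190,4),270,340,0.012)
print(np.linalg.norm(e[:,1]-e[:,0],axis=1).round(4))
m=e.mean(1);p=np.polyfit(m[:,0],m[:,1],1);print('mid fit',p,np.polyfit(e[:,0,0],e[:,0,1],1)[0],np.polyfit(e[:,1,0],e[:,1,1],1)[0])
W=world(s,.012);hsv=cv2.cvtColor(s['frame'],cv2.COLOR_BGR2HSV)
k=cv2.inRange(hsv,(95,100,60),(125,255,255))>0;b=np.zeros_like(k);b[165:200,262:345]=1;P=W[k&b]
print('stripe',P[:,:2].mean(0),len(P),cv2.minAreaRect(P[:,:2].astype(np.float32)))
b=np.zeros_like(k);b[40:85,215:250]=1;print('bbtn',world(s,.032)[k&b][:,:2].mean(0))
st=bot.state();print(st['position'],st['tcp_rot'],st['wrist_force'])
E
```

```text
[0.0764 0.077  0.079  0.0885 0.0886 0.0881 0.088  0.0887 0.0887 0.0894
 0.0895 0.0897 0.0897 0.0899 0.0898]
mid fit [ 0.15889386 -0.30951688] 0.07325779777986087 0.2450223350680969
stripe [ 0.47124655 -0.23281583] 213 ((0.4712638854980469, -0.2329176664352417), (0.0038635560777038336, 0.06959336996078491), 5.5520853996276855)
bbtn [ 0.60001277 -0.14357328]
[ 0.48420889 -0.24388261  0.25306307] [ 0.99887985  0.04725878  0.0011768  -0.00206746] [-0.15933     0.29117398  0.27950216]
```

View pics/w2.png

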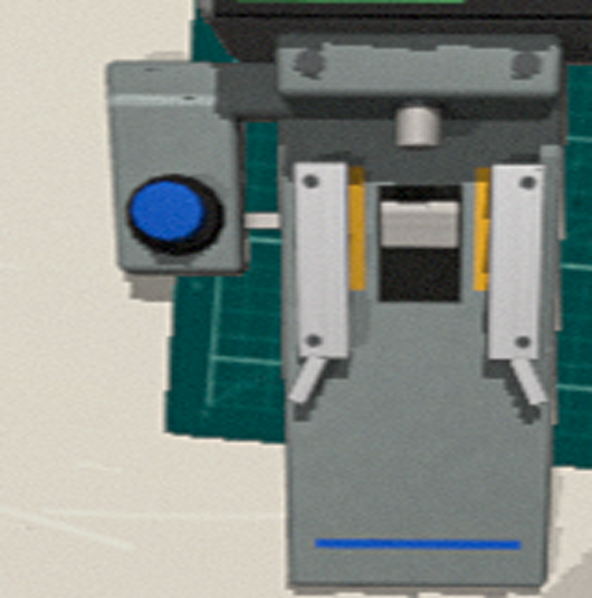

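In the tool's units: -0.416 m / 0.6 = -0.6933, -0.4 m / 0.6 = -0.6667, 0.14 rad / 1.0472 = 0.1337.

```bash
echo '[[[0.0333, -0.1, 0, 0.0477, 0], [0.0667, -0.2, 0, 0.0955, 0], [0.1083, -0.3, 0, 0.1337, 0], [0.1417, -0.4, 0, 0.1337, 0], [0.1667, -0.5, 0, 0.1337, 0], [0.1667, -0.5833, 0, 0.1337, 0], [0.1667, -0.6667, 0, 0.1337, 0], [0.1667, -0.6933, 0, 0.1337, 0]]]' > next.json && python3 -m pendant next.json
python3 - <<'E'
from bench import bot, snapshot
import cv2,pickle
from h import *
from bench import snapshot
snapshot('wrist');snapshot('wrist');s=snapshot('wrist');pickle.dump(s,open('w3.pkl','wb'))
cv2.imwrite('pics/w3.png',s['frame'])
st=bot.state();print(st['position'])
W=world(s);hsv=cv2.cvtColor(s['frame'],cv2.COLOR_BGR2HSV)
y=cv2.inRange(hsv,(20,120,80),(35,255,255)); n,l,q,c=cv2.connectedComponentsWithStats(y)
for i in range(1,n):
    if q[i,4]>60: print(q[i],c[i].round(1),np.median(W[l==i],0).round(4),world(s,.032)[l==i].mean(0).round(4),world(s,.012)[l==i].mean(0).round(4))
o=(cv2.inRange(hsv,(5,120,80),(20,255,255))>0)&(W[...,2]>.06)&(W[...,2]<.075)
print('pack',o.sum(),cv2.minAreaRect(world(s,.066)[o][:,:2].astype(np.float32)))
E
```

```text
time: 2.2
position: [0.5439, 0.1746, 0.2531]
tcp_rot: [1.0, -0.026, -0.001, -0.001]
wrist_force: [-0.3, -1.2, -0.3]
gripper_width: 0.0002
finger_force: 0.0
[0.54491584 0.17007948 0.25320273]
[290 107  20  20 306] [299.5 116.5] [0.6196 0.1903 0.0317] [0.6197 0.1903 0.032 ] [0.6202 0.1914 0.012 ]
[333 219  56   4 221] [360.6 220.5] [0.4862 0.1207 0.0121] [0.4921 0.1235 0.032 ] [0.4861 0.1211 0.012 ]
[190 250  38  38 714] [205.7 265.8] [0.4524 0.3185 0.0451] [0.4427 0.3215 0.032 ] [0.4341 0.3292 0.012 ]
[310 281   4  69 241] [311.5 314.8] [0.5724 0.1733 0.3623] [0.3656 0.1913 0.032 ] [0.3531 0.1924 0.012 ]
[322 282   5  68 248] [324.2 315.7] [0.5722 0.1706 0.3627] [0.3634 0.1746 0.032 ] [0.3507 0.1749 0.012 ]
[318 366 117  15 850] [388.1 371.2] [0.5625 0.1576 0.3678] [0.2735 0.0907 0.032 ] [0.2563 0.0866 0.012 ]
[ 48 373  38   4  82] [ 63.8 374.2] [0.5659 0.2226 0.3686] [0.2927 0.5387 0.032 ] [0.2765 0.5575 0.012 ]
[180 373 104   8 405] [222.3 375.3] [0.5642 0.1917 0.3689] [0.2791 0.32   0.032 ] [0.2622 0.3277 0.012 ]
pack 1662 ((0.6132467985153198, 0.11603716760873795), (0.04523277282714844, 0.0699407309293747), 87.03294372558594)
```

View pics/w3.png

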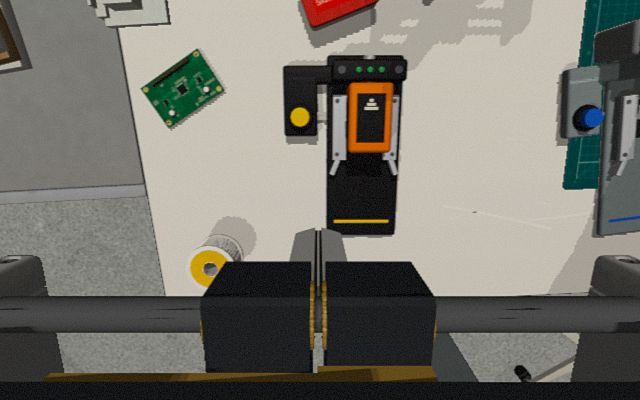

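The wrist view over the charger shows the button at (300,117), the pack at (370,117) and the stripe at (361,220). The fingers are closed. Next is the press.

Run:
```python
from bench import bot
from h import *
print(delta(bot.state(),[0.6197,0.1905,0.034],-0.05),bot.state()['position'])
```

```text
(array([ 0.0736, -0.025 ,  0.2191]), np.float64(-0.0076)) [0.54491584 0.17007948 0.25320273]
```

In the tool's units: 0.2 m / 0.6 = 0.3333, 0.195 m / 0.6 = 0.325.

```bash
echo '[[[0.0667, -0.025, 0.0667, 0, 0], [0.1217, -0.0417, 0.15, 0, 0], [0.1217, -0.0417, 0.2333, 0, 0], [0.1217, -0.0417, 0.3, 0, 0], [0.1217, -0.0417, 0.325, 0, 0], [0.1217, -0.0417, 0.3333, 0, 0], [0.1217, -0.0417, 0.3333, 0, 0]]]' > next.json && python3 -m pendant next.json
python3 - <<'E'
from bench import bot
from h import *
print(delta(bot.state(),[0.6197,0.1905,0.0345],-0.05),bot.state()['position'])
E
```

```text
time: 3.22
position: [0.6204, 0.1917, 0.0549]
tcp_rot: [1.0, -0.029, 0.001, -0.0]
wrist_force: [0.4, 0.2, 0.3]
gripper_width: 0.0008
finger_force: 0.0
(array([-0.0007,  0.0013,  0.0204]), np.float64(-0.0081)) [0.62038242 0.19174043 0.05485639]
```

In the tool's units: 0.021 m / 0.6 = 0.035, 0.02 m / 0.6 = 0.0333.

```bash
echo '[[[0, 0.0017, 0.01, 0, 0], [0, 0.0017, 0.02, 0, 0], [0, 0.0017, 0.025, 0, 0], [0, 0.0017, 0.03, 0, 0], [0, 0.0017, 0.0333, 0, 0], [0, 0.0017, 0.035, 0, 0], [0, 0.0017, 0.035, 0, 0]]]' > next.json && python3 -m pendant next.json
python3 - <<'E'
from bench import bot,snapshot
from h import *
import cv2
s=snapshot('top');W=world(s);hsv=cv2.cvtColor(s['frame'],cv2.COLOR_BGR2HSV)
o=(cv2.inRange(hsv,(5,120,80),(20,255,255))>0)&(W[...,2]>.05)&(W[...,2]<.08);b=np.zeros_like(o);b[160:225,245:295]=1;o&=b
v,u=np.nonzero(o);print(o.sum(),u.mean(),v.mean());st=bot.state();print(st['position'],st['wrist_force'])
E
```

```text
time: 4.1
position: [0.6194, 0.1913, 0.0331]
tcp_rot: [1.0, -0.029, 0.0, -0.0]
wrist_force: [-1.3, -0.4, 5.8]
gripper_width: 0.0005
finger_force: 3.2
196 269.4387755102041 194.26020408163265
[0.61932933 0.19127145 0.03312949] [-1.12820654 -1.17886261  5.60351421]
```

Button at 5.6 N, and the pack has sprung back. I'll lift and look from above.

In the tool's units: -0.17 m / 0.6 = -0.2833, -0.16 m / 0.6 = -0.2667.

```bash
echo '[[[0, 0, -0.05, 0, 0], [0, 0, -0.1333, 0, 0.03], [-0.05, 0.05, -0.2167, 0, 0.07], [-0.1, 0.1, -0.2667, 0, 0.07], [-0.1, 0.125, -0.2833, 0, 0.07], [-0.1, 0.125, -0.2833, 0, 0.07], [-0.1, 0.125, -0.2833, 0, 0.07]]]' > next.json && python3 -m pendant next.json
cat >> h.py <<'E'
def pack(s,ztop=.066,tol=.012):
    import cv2
    W=world(s);hsv=cv2.cvtColor(s['frame'],cv2.COLOR_BGR2HSV)
    o=(cv2.inRange(hsv,(5,120,80),(20,255,255))>0)&(abs(W[...,2]-ztop)<tol)
    n,l,q,c=cv2.connectedComponentsWithStats(o.astype(np.uint8));i=1+q[1:,4].argmax()
    return cv2.minAreaRect(world(s,ztop)[l==i][:,:2].astype(np.float32)),q[i],np.median(W[l==i][:,2])
E
python3 - <<'E'
from bench import bot,snapshot
from h import *
import cv2
s=snapshot('wrist');cv2.imwrite('pics/w4.png',s['frame'])
r=pack(s);print(r)
print(bot.state()['position'],delta(bot.state(),[*r[0][0],0.042],-0.05))
E
```

```text
time: 5.03
position: [0.5551, 0.1208, 0.2012]
tcp_rot: [1.0, -0.028, -0.001, -0.0]
wrist_force: [0.5, -0.0, -0.1]
gripper_width: 0.0566
finger_force: 0.0
(((0.600220799446106, 0.11597929894924164), (0.04474097490310669, 0.07037125527858734), 87.54093933105469), array([ 297,  107,   50,   79, 2110], dtype=int32), np.float64(0.06640954449900897))
[0.55496458 0.12094926 0.20104636] (array([0.0457, 0.0025, 0.159 ]), np.float64(-0.0059))
```

View pics/w4.png

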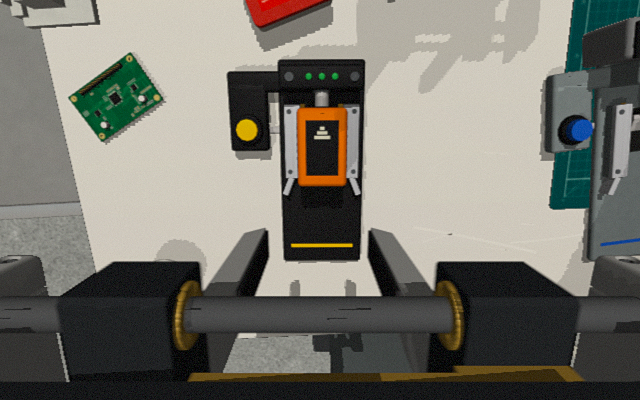

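The pack is loose at (322,147), about 13 mm back, with the ejector pin showing. Now I'll go down and grip.

In the tool's units: 0.158 m / 0.6 = 0.2633, 0.05 m / 0.6 = 0.0833, -0.009 rad / 1.0472 = -0.0086.

```bash
echo '[[[0.0333, 0.0042, 0.0833, -0.0086, 0.07], [0.075, 0.0042, 0.1667, -0.0086, 0.07], [0.0758, 0.0042, 0.2333, -0.0086, 0.07], [0.0758, 0.0042, 0.2633, -0.0086, 0.07], [0.0758, 0.0042, 0.2633, -0.0086, 0.07], [0.0758, 0.0042, 0.2633, -0.0086, 0.07]]]' > next.json && python3 -m pendant next.json
python3 - <<'E'
from bench import bot
from h import *
st=bot.state();print(st['position'],delta(st,[.6002,.1155,.042],-.047),st['wrist_force'])
E
echo '[[[0, 0, 0, 0, 0.04], [0, 0, 0, 0, 0.03], [0, 0, 0, 0, 0.03], [0, 0, 0, 0, 0.03], [0, 0, 0, 0, 0.03]]]' > next.json && python3 -m pendant next.json
```

```text
time: 5.82
position: [0.6013, 0.1152, 0.0458]
tcp_rot: [1.0, -0.024, 0.001, -0.0]
wrist_force: [1.1, 0.8, 1.1]
gripper_width: 0.0698
finger_force: 0.0
[0.60126404 0.11520801 0.0457968 ] (array([-0.0011, -0.0002,  0.0038]), np.float64(-0.0008)) [1.05345552 0.79220396 1.07813512]
time: 6.45
position: [0.6007, 0.1147, 0.0452]
tcp_rot: [1.0, -0.024, 0.001, -0.0]
wrist_force: [-1.2, -1.0, 6.2]
gripper_width: 0.0457
finger_force: 30.0
```

In the tool's units: -0.018 m / 0.6 = -0.03, -0.012 m / 0.6 = -0.02.

```bash
echo '[[[-0.0033, 0, -0.0017, 0, 0.03], [-0.01, 0, -0.0017, 0, 0.03], [-0.02, 0, -0.0017, 0, 0.03], [-0.03, 0, -0.0017, 0, 0.03]]]' > next.json && python3 -m pendant next.json; python3 -c "
from bench import bot
print(bot.state()['wrist_force'],bot.state()['moment'])"
```

```text
time: 6.95
position: [0.5815, 0.1155, 0.0453]
tcp_rot: [1.0, -0.024, -0.0, 0.0]
wrist_force: [-0.0, -0.2, -0.8]
gripper_width: 0.0457
finger_force: 30.0
[-0.03327328 -0.17453835 -0.80936004] [ 0.0940203  -0.08105764 -0.03338074]
```

Low forces, so I'll draw it out fully, then lift.

In the tool's units: -0.085 m / 0.6 = -0.1417, -0.075 m / 0.6 = -0.125.

```bash
echo '[[[-0.025, 0, 0, 0, 0.03], [-0.05, 0, 0, 0, 0.03], [-0.075, 0, 0, 0, 0.03], [-0.1, 0, 0, 0, 0.03], [-0.125, 0, 0, 0, 0.03], [-0.1417, 0, 0, 0, 0.03], [-0.1417, 0, 0, 0, 0.03]]]' > next.json && python3 -m pendant next.json; echo '[[[0, 0, -0.0167, 0, 0.03], [0, 0, -0.05, 0, 0.03], [0, 0, -0.1167, 0, 0.03], [0, 0, -0.2, 0, 0.03], [0, 0, -0.25, 0, 0.03], [0, 0, -0.25, 0, 0.03], [0, 0, -0.25, 0, 0.03]]]' > next.json && python3 -m pendant next.json;python3 - <<'E'
from bench import bot,snapshot
from h import *
import cv2,pickle
# tester axis from rails/floor in w2
s=pickle.load(open('w2.pkl','rb'))
e=edges(s,range(150,190,3),270,340,0.012,win=6)
print(np.linalg.norm(e[:,1]-e[:,0],axis=1).round(4));print([np.polyfit(e[:,i,0],e[:,i,1],1).round(4).tolist() for i in(0,1)],e.mean(1)[[0,-1]])
# rail lips inner/outer edges on z=.0255 : crop px (295,347 | 490,537)/3.7+200, rows 170-350/2.85
for l,r in((280,345),(294,332)):
    e=edges(s,range(66,120,3),l,r,0.0255,win=5)
    print(np.linalg.norm(e[:,1]-e[:,0],axis=1).round(4));m=e.mean(1);print('mid',np.polyfit(m[:,0],m[:,1],1),m.mean(0))
    print([np.polyfit(e[:,i,0],e[:,i,1],1).round(4).tolist() for i in(0,1)])
st=bot.state();print(st['position'],st['wrist_force'],'to tester pre',delta(st,[.497,-.231,.19],.085))
E
```

```text
time: 7.82
position: [0.4963, 0.1197, 0.0454]
tcp_rot: [1.0, -0.024, -0.001, 0.0]
wrist_force: [-0.1, 0.7, -1.7]
gripper_width: 0.0458
finger_force: 30.0
time: 8.7
position: [0.4968, 0.1193, 0.1948]
tcp_rot: [1.0, -0.024, -0.001, 0.0]
wrist_force: [-0.5, -0.1, -2.9]
gripper_width: 0.0459
finger_force: 30.0
[0.0862 0.0858 0.0867 0.0867 0.0868 0.087  0.0873 0.0872 0.0875 0.0873
 0.0875 0.0877 0.0874 0.0812]
[[0.0712, -0.2199], [0.0535, -0.2978]] [[ 0.52154824 -0.22599568]
 [ 0.47262672 -0.22697173]]
[0.0794 0.0797 0.0796 0.0751 0.08   0.0795 0.0751 0.0797 0.0798 0.0799
 0.0796 0.0798 0.0799 0.08   0.0799 0.08   0.0801 0.0854]
mid [ 0.08591752 -0.27127853] [ 0.58845736 -0.22071973]
[[0.055, -0.2133], [0.1165, -0.3293]]
[0.0342 0.0342 0.0343 0.0343 0.0341 0.0343 0.0346 0.0346 0.0347 0.0339
 0.0345 0.0341 0.0451 0.0449 0.0449 0.0448 0.0448 0.045 ]
mid [ 0.07924837 -0.26947533] [ 0.5886586 -0.2228251]
[[-0.0416, -0.1796], [0.2016, -0.3607]]
[0.49681578 0.11932499 0.19480103] [-0.52858949 -0.07354214 -2.87553552] to tester pre (array([0.0172, 0.3499, 0.0049]), np.float64(-0.1335))
```

In the tool's units: 0.356 m / 0.6 = 0.5933, -0.03 m / 0.6 = -0.05, -0.14 rad / 1.0472 = -0.1337.

```bash
echo '[[[0, 0.0667, 0, -0.0191, 0.03], [-0.0167, 0.1667, 0, -0.0477, 0.03], [-0.0333, 0.2667, 0, -0.0764, 0.03], [-0.05, 0.3667, 0, -0.105, 0.03], [-0.05, 0.4667, 0, -0.1337, 0.03], [-0.05, 0.55, 0, -0.1337, 0.03], [-0.05, 0.5933, 0, -0.1337, 0.03], [-0.05, 0.5933, 0, -0.1337, 0.03]]]' > next.json && python3 -m pendant next.json;python3 - <<'E'
from bench import bot,snapshot
from h import *
import cv2,pickle
[snapshot('wrist') for _ in range(4)]
s=snapshot('wrist');pickle.dump(s,open('w5.pkl','wb'));f=s['frame'];cv2.imwrite('pics/w5.png',cv2.resize(f,None,fx=1.25,fy=1.25))
st=bot.state();print(st['position'],st['tcp_rot'],st['wrist_force'])
E
```

```text
time: 9.7
position: [0.4487, -0.2365, 0.1938]
tcp_rot: [0.999, 0.044, -0.001, -0.0]
wrist_force: [-0.7, -0.1, -1.4]
gripper_width: 0.0457
finger_force: 30.0
[ 0.45033979 -0.23268825  0.19503793] [ 9.98886154e-01  4.71797407e-02 -3.87001181e-04 -6.11962041e-04] [ 0.38604065 -0.25686293 -2.13607285]
```

View pics/w5.png

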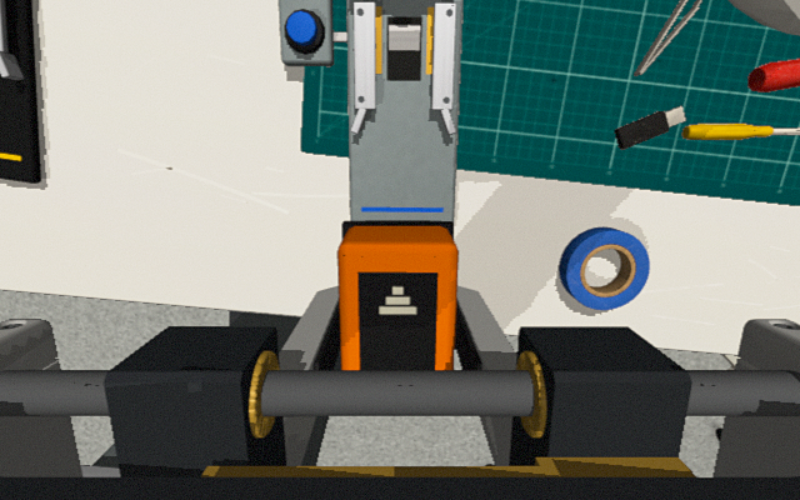

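The pack is held straight. The tester stripe is at (401,210) and the rails at columns 365 and 442 in the shown picture. Next I'll fit the axis.

Run:
```python
from bench import bot
from h import *
import cv2,pickle
s=pickle.load(open('w5.pkl','rb'))
def fit(n,rows,l,r,z,ch,win=5):
    e=edges(s,rows,l,r,z,ch,win);w=np.linalg.norm(e[:,1]-e[:,0],axis=1);k=abs(w-np.median(w))<.0012;m=e[k].mean(1)
    p=np.polyfit(m[:,0],m[:,1],1);print(n,k.sum(),np.median(w).round(4),'slope',p[0].round(4),'mid',m.mean(0).round(4),[np.polyfit(e[k][:,i,0],e[k][:,i,1],1)[0].round(4) for i in(0,1)])
fit('floor',range(125,172,2),280,365,.012,2)
fit('railout',range(6,82,2),284,363,.0255,2)
fit('railin',range(6,82,2),300,347,.0255,2)
hsv=cv2.cvtColor(s['frame'],cv2.COLOR_BGR2HSV);k=cv2.inRange(hsv,(95,100,60),(125,255,255))>0;b=np.zeros_like(k);b[160:175,275:370]=1;P=world(s,.012)[k&b]
print('stripe',cv2.minAreaRect(P[:,:2].astype(np.float32)))
b[:]=0;b[5:45,225:262]=1;print('bbtn',world(s,.032)[k&b].mean(0))
# rail end (mouth) along left lip col 291 / right 355
g=cv2.GaussianBlur(s['frame'],(3,3),0)[...,1].astype(float);W=world(s,.0255)
for u in(290,293,352,356): 
    gy=np.abs(np.gradient(g[75:100,u]));v=75+gy.argmax();print(u,v,W[v,u].round(4))
# pack yaw/centre in hand: top at tcp-relative height
st=bot.state();print('tool yaw',delta(st,st['position'],0)[1],st['position'])
W=world(s);o=(cv2.inRange(hsv,(5,120,80),(20,255,255))>0)&(W[...,2]>.1)&(W[...,2]<.25);print('pack top z',np.median(W[o][:,2]))
```

```text
floor 22 0.0898 slope 0.0891 mid [ 0.4898 -0.2314] [np.float64(0.0819), np.float64(0.0963)]
railout 19 0.0752 slope 0.0863 mid [ 0.603  -0.2217] [np.float64(0.084), np.float64(0.0887)]
railin 15 0.0386 slope 0.0856 mid [ 0.5971 -0.2236] [np.float64(0.0862), np.float64(0.0849)]
stripe ((0.4710560739040375, -0.23314498364925385), (0.003213574644178152, 0.06946546584367752), 5.486960411071777)
bbtn [ 0.59978731 -0.14604936  0.032     ]
290 77 [ 0.5571 -0.194   0.0255]
293 86 [ 0.5492 -0.1975  0.0255]
352 87 [ 0.5537 -0.2547  0.0255]
356 82 [ 0.5587 -0.258   0.0255]
tool yaw 0.0944 [ 0.45033979 -0.23268825  0.19503793]
pack top z 0.21594338394104554
```

Run:
```python
from bench import bot
from h import *
ds=[]
print(delta(bot.state(),[.495,-.2308,.052],.087))
```

```text
(array([0.0447, 0.0025, 0.143 ]), np.float64(0.0074))
```

In the tool's units: 0.14 m / 0.6 = 0.2333, 0.13 m / 0.6 = 0.2167, 0.007 rad / 1.0472 = 0.0067.

```bash
echo '[[[0.0333, 0.0017, 0.0333, 0.0038, 0.03], [0.075, 0.0042, 0.1, 0.0067, 0.03], [0.075, 0.0042, 0.1667, 0.0067, 0.03], [0.075, 0.0042, 0.2167, 0.0067, 0.03], [0.075, 0.0042, 0.2333, 0.0067, 0.03], [0.075, 0.0042, 0.2333, 0.0067, 0.03], [0.075, 0.0042, 0.2333, 0.0067, 0.03]]]' > next.json && python3 -m pendant next.json
python3 - <<'E'
from bench import bot,snapshot
from h import *
for i in range(4):
    snapshot('wrist');st=bot.state();print(st['position'].round(4),delta(st,[.495,-.2308,.0455],.087),st['wrist_force'].round(1))
E
```

```text
time: 10.82
position: [0.4963, -0.2331, 0.0567]
tcp_rot: [0.999, 0.043, 0.001, 0.0]
wrist_force: [0.4, 0.2, -1.7]
gripper_width: 0.0457
finger_force: 30.0
[ 0.4963 -0.2332  0.0568] (array([-0.0011, -0.0025,  0.0113]), np.float64(-0.0021)) [ 0.6 -0.6 -1.2]
[ 0.4962 -0.2333  0.0568] (array([-0.001 , -0.0026,  0.0113]), np.float64(-0.0022)) [ 0.4 -0.6 -2.8]
[ 0.496  -0.2332  0.0566] (array([-0.0008, -0.0025,  0.0111]), np.float64(-0.0023)) [-0.3 -1.3 -2.3]
[ 0.4958 -0.2332  0.0564] (array([-0.0007, -0.0025,  0.0109]), np.float64(-0.0024)) [ 0.3 -0.7 -0.7]
```

In the tool's units: 0.0105 m / 0.6 = 0.0175, -0.0025 m / 0.6 = -0.0042, -0.002 rad / 1.0472 = -0.0019.

```bash
echo '[[[0, -0.0042, 0.0067, -0.0019, 0.03], [0, -0.0042, 0.0133, -0.0019, 0.03], [0, -0.0042, 0.0175, -0.0019, 0.03], [0, -0.0042, 0.0175, -0.0019, 0.03]]]' > next.json && python3 -m pendant next.json
python3 - <<'E'
from bench import bot,snapshot
from h import *
for i in range(3):
    s=snapshot('wrist');st=bot.state();print(st['position'].round(4),delta(st,[.495,-.2308,.0455],.087),st['wrist_force'].round(1))
r=pack(s);print(r); s=snapshot('top');print(pack(s))
E
```

```text
time: 11.52
position: [0.4951, -0.2304, 0.0448]
tcp_rot: [0.999, 0.043, -0.0, -0.0]
wrist_force: [0.3, 0.3, -2.1]
gripper_width: 0.0457
finger_force: 30.0
[ 0.495  -0.2305  0.0448] (array([ 0.    ,  0.0003, -0.0007]), np.float64(-0.0002)) [ 0.4 -0.4 -2.2]
[ 0.4949 -0.2305  0.0448] (array([ 0.    ,  0.0003, -0.0007]), np.float64(-0.0003)) [-0.4 -0.1 -1.8]
[ 0.4949 -0.2305  0.0449] (array([ 0.    ,  0.0003, -0.0006]), np.float64(-0.0003)) [-0.2 -0.6 -1.2]
(((0.5055422782897949, -0.22841942310333252), (0.054059963673353195, 0.044850874692201614), 5.042023658752441), array([ 270,  188,   97,  108, 5167], dtype=int32), np.float64(0.06607358582210288))Traceback (most recent call last):
  File "<stdin>", line 5, in <module>
  File "h.py", line 34, in pack
    n,l,q,c=cv2.connectedComponentsWithStats(o.astype(np.uint8));i=1+q[1:,4].argmax()
                                                                     ~~~~~~~~~~~~~~^^
ValueError: attempt to get argmax of an empty sequence
```

In the tool's units: 0.03 m / 0.6 = 0.05, 0.024 m / 0.6 = 0.04.

```bash
echo '[[[0.01, 0.0008, 0, 0, 0.03], [0.02, 0.0008, 0, 0, 0.03], [0.03, 0.0008, 0, 0, 0.03], [0.04, 0.0008, 0, 0, 0.03], [0.05, 0.0008, 0, 0, 0.03]]]' > next.json && python3 -m pendant next.json
python3 - <<'E'
from bench import bot,snapshot
from h import *
import pickle
s=snapshot('wrist');st=bot.state();pickle.dump(s,open('w6.pkl','wb'));print(st['position'].round(4),st['wrist_force'].round(1),st['moment'].round(2))
def fit(n,rows,l,r,z,ch=2,win=6):
    e=edges(s,rows,l,r,z,ch,win);w=np.linalg.norm(e[:,1]-e[:,0],axis=1);k=abs(w-np.median(w))<.0015;m=e[k].mean(1);print(n,k.sum(),np.median(w).round(4),m.mean(0).round(4),np.polyfit(m[:,0],m[:,1],1).round(4))
import cv2;cv2.imwrite('pics/w6.png',cv2.resize(s['frame'][20:320,200:440],None,fx=2.5,fy=2,interpolation=cv2.INTER_CUBIC));print(pack(s))
E
```

```text
time: 12.35
position: [0.5255, -0.2282, 0.045]
tcp_rot: [0.999, 0.043, 0.0, 0.0]
wrist_force: [-0.3, -0.4, -2.5]
gripper_width: 0.0458
finger_force: 30.0
[ 0.5266 -0.2281  0.045 ] [ 1.5  1.1 -1.8] [ 0.02 -0.16 -0.02]
(((0.536021888256073, -0.22616389393806458), (0.05409849435091019, 0.04493666812777519), 5.053670406341553), array([ 270,  188,   97,  108, 5167], dtype=int32), np.float64(0.06618270677912641))
```

View pics/w6.png

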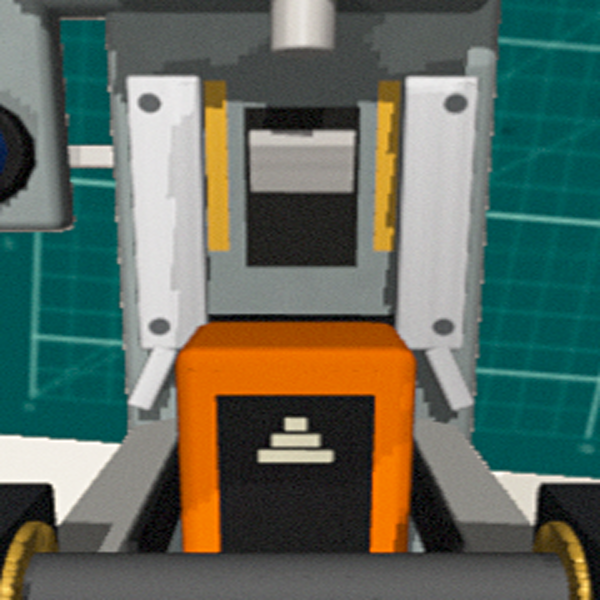

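The picture shows the pack's nose at the mouth, between the flares, about 1 mm left of the rails' middle (296 against 301). I'll correct that and go on slowly.

In the tool's units: 0.015 m / 0.6 = 0.025, 0.001 m / 0.6 = 0.0017.

```bash
echo '[[[0.005, 0.0017, 0, 0, 0.03], [0.0117, 0.0017, 0, 0, 0.03], [0.0183, 0.0017, 0, 0, 0.03], [0.025, 0.0017, 0, 0, 0.03], [0.025, 0.0017, 0, 0, 0.03]]]' > next.json && python3 -m pendant next.json; echo '[[[0.005, 0, 0, 0, 0.03], [0.01, 0, 0, 0, 0.03], [0.015, 0, 0, 0, 0.03], [0.02, 0, 0, 0, 0.03]]]' > next.json && python3 -m pendant next.json;echo '[[[0.005, 0, 0, 0, 0.03], [0.01, 0, 0, 0, 0.03], [0.015, 0, 0, 0, 0.03], [0.02, 0, 0, 0, 0.03]]]' > next.json && python3 -m pendant next.json
```

```text
time: 13.02
position: [0.5405, -0.2279, 0.045]
tcp_rot: [0.999, 0.044, 0.0, 0.0]
wrist_force: [0.2, -0.6, -1.6]
gripper_width: 0.0456
finger_force: 30.0
time: 13.52
position: [0.5522, -0.2269, 0.045]
tcp_rot: [0.999, 0.043, 0.0, -0.0]
wrist_force: [0.3, -0.1, -1.6]
gripper_width: 0.0462
finger_force: 30.0
time: 14.02
position: [0.564, -0.2259, 0.045]
tcp_rot: [0.999, 0.043, -0.0, -0.0]
wrist_force: [-1.0, 0.6, -0.3]
gripper_width: 0.0455
finger_force: 30.0
```

```bash
echo '[[[0.0033, 0, 0, 0, 0.03], [0.0067, 0, 0, 0, 0.03], [0.01, 0, 0, 0, 0.03], [0.0133, 0, 0, 0, 0.03]]]' > next.json && python3 -m pendant next.json;echo '[[[0.0033, 0, 0, 0, 0.03], [0.0067, 0, 0, 0, 0.03], [0.01, 0, 0, 0, 0.03], [0.0133, 0, 0, 0, 0.03]]]' > next.json && python3 -m pendant next.json;echo '[[[0.0017, 0, 0, 0, 0.03], [0.0033, 0, 0, 0, 0.03], [0.005, 0, 0, 0, 0.03], [0.0067, 0, 0, 0, 0.03]]]' > next.json && python3 -m pendant next.json; python3 -c "
from bench import bot,snapshot
for i in range(3):
    snapshot('wrist');print(bot.state()['position'].round(4),bot.state()['wrist_force'].round(1))"
```

```text
time: 14.52
position: [0.5718, -0.2253, 0.0451]
tcp_rot: [0.999, 0.043, -0.0, -0.0]
wrist_force: [-0.6, -0.2, 0.2]
gripper_width: 0.0457
finger_force: 30.0
time: 15.02
position: [0.5803, -0.2245, 0.0451]
tcp_rot: [0.999, 0.043, 0.0, 0.0]
wrist_force: [-0.9, 0.3, -0.3]
gripper_width: 0.0455
finger_force: 30.0
time: 15.52
position: [0.5839, -0.2242, 0.045]
tcp_rot: [0.999, 0.043, 0.0, 0.0]
wrist_force: [-1.1, -0.4, 0.8]
gripper_width: 0.0459
finger_force: 30.0
[ 0.5841 -0.2242  0.045 ] [-1.4  0.3  0.5]
[ 0.5841 -0.2242  0.045 ] [ 0.3 -0.1  0.9]
[ 0.5841 -0.2242  0.045 ] [ 0.  -0.2  1. ]
```

In the tool's units: 0.004 m / 0.6 = 0.0067, 0.003 m / 0.6 = 0.005.

```bash
for i in 1 ; do echo '[[[0.0017, 0, 0, 0, 0.03], [0.0033, 0, 0, 0, 0.03], [0.005, 0, 0, 0, 0.03], [0.0067, 0, 0, 0, 0.03]]]' > next.json && python3 -m pendant next.json; done; echo '[[[0.0017, 0, 0, 0, 0.03], [0.0033, 0, 0, 0, 0.03], [0.005, 0, 0, 0, 0.03], [0.005, 0, 0, 0, 0.03]]]' > next.json && python3 -m pendant next.json; python3 -c "
from bench import bot,snapshot
for i in range(4):
    snapshot('wrist');print(bot.state()['position'].round(4),bot.state()['wrist_force'].round(1))"
```

```text
time: 16.18
position: [0.5879, -0.2239, 0.045]
tcp_rot: [0.999, 0.043, -0.0, -0.0]
wrist_force: [0.7, -0.1, 1.2]
gripper_width: 0.0457
finger_force: 30.0
time: 16.68
position: [0.5911, -0.2236, 0.045]
tcp_rot: [0.999, 0.043, 0.0, 0.0]
wrist_force: [-0.5, -0.0, 1.5]
gripper_width: 0.0461
finger_force: 30.0
[ 0.5911 -0.2235  0.045 ] [ 0.4 -0.1  0.4]
[ 0.5911 -0.2236  0.045 ] [ 0.8 -0.1  0.8]
[ 0.5911 -0.2236  0.0451] [-0.5 -0.4  1.7]
[ 0.591  -0.2235  0.045 ] [ 0.2 -0.1  0.2]
```

No ejector contact yet. I'll keep stepping.

In the tool's units: 0.003 m / 0.6 = 0.005, 0.002 m / 0.6 = 0.0033.

```bash
echo '[[[0.0017, 0, 0, 0, 0.03], [0.0033, 0, 0, 0, 0.03], [0.005, 0, 0, 0, 0.03], [0.005, 0, 0, 0, 0.03]]]' > next.json && python3 -m pendant next.json; echo '[[[0.0017, 0, 0, 0, 0.03], [0.0033, 0, 0, 0, 0.03], [0.005, 0, 0, 0, 0.03], [0.005, 0, 0, 0, 0.03]]]' > next.json && python3 -m pendant next.json; python3 -c "
from bench import bot,snapshot
for i in range(4):
    snapshot('wrist');print(bot.state()['position'].round(4),bot.state()['wrist_force'].round(1))"
```

```text
time: 17.38
position: [0.5933, -0.2234, 0.0448]
tcp_rot: [0.999, 0.043, -0.0, -0.0]
wrist_force: [-1.1, -0.9, 0.2]
gripper_width: 0.0462
finger_force: 30.0
time: 17.88
position: [0.5963, -0.2231, 0.0448]
tcp_rot: [0.999, 0.043, -0.0, -0.0]
wrist_force: [-4.3, -1.2, 0.2]
gripper_width: 0.0455
finger_force: 30.0
[ 0.5964 -0.2231  0.0448] [-3.8 -0.5  0.2]
[ 0.5965 -0.2231  0.0448] [-3.6 -1.6  1.5]
[ 0.5965 -0.2231  0.0448] [-4.  -1.   0.2]
[ 0.5966 -0.2231  0.0448] [-5.4 -0.7 -0.6]
```

Ejector felt from x≈0.593, so home should be near 0.605. I'll make small steps now.

In the tool's units: 0.004 m / 0.6 = 0.0067, 0.003 m / 0.6 = 0.005.

```bash
echo '[[[0.0017, 0, 0, 0, 0.03], [0.0033, 0, 0, 0, 0.03], [0.005, 0, 0, 0, 0.03], [0.0067, 0, 0, 0, 0.03], [0.0067, 0, 0, 0, 0.03]]]' > next.json && python3 -m pendant next.json; echo '[[[0.0017, 0, 0, 0, 0.03], [0.0033, 0, 0, 0, 0.03], [0.005, 0, 0, 0, 0.03], [0.005, 0, 0, 0, 0.03]]]' > next.json && python3 -m pendant next.json; python3 -c "
from bench import bot,snapshot
for i in range(5):
    snapshot('wrist');print(bot.state()['position'].round(4),bot.state()['wrist_force'].round(1))"
```

```text
time: 18.7
position: [0.6009, -0.2227, 0.045]
tcp_rot: [0.999, 0.043, 0.0, 0.0]
wrist_force: [-3.9, -0.4, -0.4]
gripper_width: 0.0459
finger_force: 30.0
time: 19.2
position: [0.6039, -0.2224, 0.045]
tcp_rot: [0.999, 0.043, 0.0, 0.0]
wrist_force: [-4.6, -0.4, 0.9]
gripper_width: 0.0456
finger_force: 30.0
[ 0.6039 -0.2224  0.045 ] [-4.2  0.3 -0.3]
[ 0.6039 -0.2224  0.045 ] [-4.3  0.5 -0. ]
[ 0.6039 -0.2224  0.045 ] [-4.4 -0.9 -0.6]
[ 0.6039 -0.2224  0.045 ] [-4.5 -1.1 -0. ]
[ 0.6039 -0.2224  0.045 ] [-3.4 -0.9 -0.4]
```

In the tool's units: 0.0015 m / 0.6 = 0.0025, 0.001 m / 0.6 = 0.0017.

```bash
echo '[[[0.0008, 0, 0, 0, 0.03], [0.0017, 0, 0, 0, 0.03], [0.0025, 0, 0, 0, 0.03], [0.0025, 0, 0, 0, 0.03]]]' > next.json && python3 -m pendant next.json; echo '[[[0.0008, 0, 0, 0, 0.03], [0.0017, 0, 0, 0, 0.03], [0.0017, 0, 0, 0, 0.03]]]' > next.json && python3 -m pendant next.json; python3 -c "
from bench import bot,snapshot
for i in range(4):
    s=snapshot('wrist');print(bot.state()['position'].round(4),bot.state()['wrist_force'].round(1))"
```

```text
time: 19.95
position: [0.6055, -0.2223, 0.0449]
tcp_rot: [0.999, 0.043, 0.0, 0.0]
wrist_force: [-4.0, -0.7, -0.8]
gripper_width: 0.0462
finger_force: 30.0
time: 20.32
position: [0.6062, -0.2222, 0.0449]
tcp_rot: [0.999, 0.043, -0.0, -0.0]
wrist_force: [-4.0, 0.4, -1.3]
gripper_width: 0.0457
finger_force: 30.0
[ 0.6062 -0.2222  0.0449] [-4.2  0.6 -1.8]
[ 0.6062 -0.2222  0.0449] [-4.9 -0.3 -2. ]
[ 0.6062 -0.2222  0.0449] [-3.7 -0.5 -1.5]
[ 0.6062 -0.2222  0.0449] [-5.5 -0.2 -1.8]
```

The weight on the wrist has come back, so the catch may have risen. I'll go on to feel the end stop, keeping under 10 N.

Units first: shifts go in shares of 0.6 m and turns go in shares of 60 degrees. So 0.001 m / 0.6 = 0.0017, 0.0005 m / 0.6 = 0.0008.

```bash
echo '[[[0.0008, 0, 0, 0, 0.03], [0.0017, 0, 0, 0, 0.03], [0.0017, 0, 0, 0, 0.03]]]' > next.json && python3 -m pendant next.json; echo '[[[0.0008, 0, 0, 0, 0.03], [0.0008, 0, 0, 0, 0.03]]]' > next.json && python3 -m pendant next.json; python3 -c "
from bench import bot,snapshot
for i in range(4):
    s=snapshot('wrist');print(bot.state()['position'].round(4),bot.state()['wrist_force'].round(1))"
```

```text
time: 20.9
position: [0.6072, -0.2221, 0.0449]
tcp_rot: [0.999, 0.043, -0.0, -0.0]
wrist_force: [-4.5, -0.4, -1.7]
gripper_width: 0.0454
finger_force: 30.0
time: 21.15
position: [0.6077, -0.2221, 0.0449]
tcp_rot: [0.999, 0.043, -0.0, -0.0]
wrist_force: [-4.5, -0.5, -1.8]
gripper_width: 0.046
finger_force: 30.0
[ 0.6077 -0.2221  0.0449] [-3.7 -0.6 -2. ]
[ 0.6077 -0.2221  0.0449] [-4.2 -0.6 -2.3]
[ 0.6077 -0.2221  0.0449] [-3.3 -1.4 -1.8]
[ 0.6077 -0.2221  0.0449] [-4.2 -0.7 -1.9]
```

In the tool's units: 0.0005 m / 0.6 = 0.0008.

```bash
echo '[[[0.0008, 0, 0, 0, 0.03], [0.0008, 0, 0, 0, 0.03]]]' > next.json && python3 -m pendant next.json; echo '[[[0.0008, 0, 0, 0, 0.03], [0.0008, 0, 0, 0, 0.03]]]' > next.json && python3 -m pendant next.json; python3 -c "
from bench import bot,snapshot
for i in range(4):
    s=snapshot('wrist');print(bot.state()['position'].round(4),bot.state()['wrist_force'].round(1))"
```

```text
time: 21.6
position: [0.6083, -0.222, 0.045]
tcp_rot: [0.999, 0.043, -0.0, -0.0]
wrist_force: [-5.0, -0.7, -2.3]
gripper_width: 0.0456
finger_force: 30.0
time: 21.85
position: [0.6083, -0.222, 0.0449]
tcp_rot: [0.999, 0.043, -0.0, -0.0]
wrist_force: [-4.9, -0.5, -2.4]
gripper_width: 0.0459
finger_force: 30.0
[ 0.6083 -0.222   0.0449] [-5.1 -0.3 -1.8]
[ 0.6083 -0.222   0.0449] [-4.5 -0.3 -1.4]
[ 0.6083 -0.2221  0.045 ] [-5.5 -1.5 -1.8]
[ 0.6083 -0.222   0.045 ] [-5.2 -0.6 -1.8]
```

The tool stopped at 0.6083, so the end stop is felt about 15 mm after the ejector. I'll ease back 2 mm, let go, and see whether it holds.

In the tool's units: -0.002 m / 0.6 = -0.0033, -0.001 m / 0.6 = -0.0017.

```bash
echo '[[[-0.0017, 0, 0, 0, 0.03], [-0.0033, 0, 0, 0, 0.03], [-0.0033, 0, 0, 0, 0.05], [-0.0033, 0, 0, 0, 0.06], [-0.0033, 0, 0, 0, 0.07], [-0.0033, 0, 0, 0, 0.07]]]' > next.json && python3 -m pendant next.json; echo '[[[0, 0, -0.0333, 0, 0.07], [0, 0, -0.1, 0, 0.07], [-0.0333, 0, -0.1833, 0, 0.07], [-0.0833, 0, -0.25, 0, 0.07], [-0.1167, 0, -0.2667, 0, 0.07], [-0.1167, 0, -0.2667, 0, 0.07], [-0.1167, 0, -0.2667, 0, 0.07]]]' > next.json && python3 -m pendant next.json
python3 - <<'E'
from bench import bot,snapshot
from h import *
import cv2
for i in range(3): s=snapshot('wrist');print(pack(s))
f=s['frame'];cv2.imwrite('pics/w7.png',cv2.resize(f[30:230,210:430],None,fx=3,fy=3,interpolation=cv2.INTER_CUBIC)[:600])
print(bot.state()['position'],bot.state()['wrist_force'])
E
```

```text
time: 22.8
position: [0.6074, -0.2222, 0.0453]
tcp_rot: [0.999, 0.043, 0.001, 0.0]
wrist_force: [-0.5, -0.1, -0.0]
gripper_width: 0.0698
finger_force: 0.0
time: 23.68
position: [0.5379, -0.2279, 0.2051]
tcp_rot: [0.999, 0.044, 0.001, -0.0]
wrist_force: [0.3, -0.5, -0.1]
gripper_width: 0.07
finger_force: 0.0
(((0.6047019958496094, -0.22112183272838593), (0.07063698023557663, 0.044832464307546616), 5.074896335601807), array([ 293,   82,   51,   81, 2186], dtype=int32), np.float64(0.06566772337796954))
(((0.6045357584953308, -0.22114329040050507), (0.07070615887641907, 0.045007895678281784), 5.407276153564453), array([ 293,   82,   51,   81, 2196], dtype=int32), np.float64(0.06567767460540781))
(((0.6043229699134827, -0.22111818194389343), (0.07066591829061508, 0.04497292637825012), 5.4709062576293945), array([ 293,   82,   51,   81, 2212], dtype=int32), np.float64(0.0656702142112616))
[ 0.53751661 -0.22769734  0.20411862] [-0.10408003  0.67108713 -0.49101079]
```

View pics/w7.png

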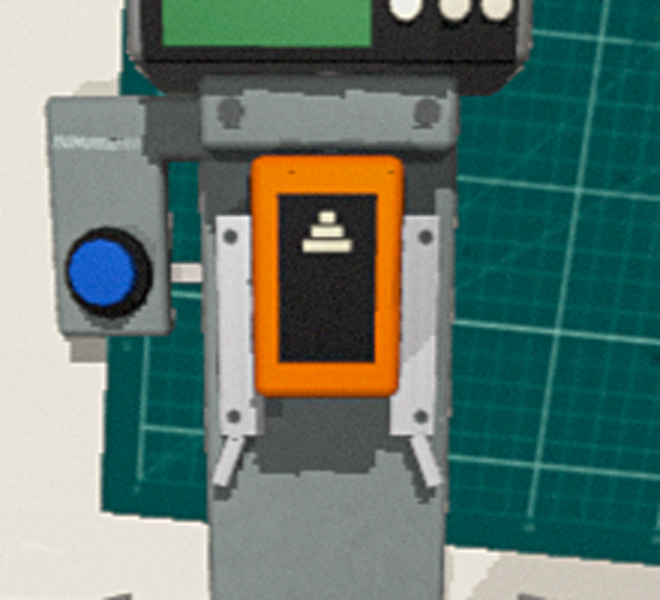

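The picture shows the pack fully in the rails at (327,275). It sits about 3 mm off the end stop with the blue button up, and it didn't spring out by the ejector's 12 mm, so the catch is holding. I'll hand in.

```bash
python3 -c "
from bench import bot,snapshot
from h import *
print(pack(snapshot('wrist'))[0]); print(bot.sign_off())"
```

```text
((0.6041261553764343, -0.2211366593837738), (0.07062283903360367, 0.0449783019721508), 5.4667205810546875)
the job is handed in; nothing more can be done
None
```

The pack is out of the charger and in the tester dock, held about 3 mm off the end stop after I let go; I inferred the catch from that rather than reading it, and the job is handed in at about 24 s.

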